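# Close the solder reel tub

## Task

The lid will not go on the black reel tub because one solder reel has been left standing on top of another. Lift that upper reel off and stand it flat on the tub's floor in the free space beside the other two, then put the lid on so that it sits fully home all round. Set things down rather than dropping them, keep all three reels in the tub and the tub where it is, and leave the bottle, carton and circuit board alone.

Things in the scene. Friction and masses are not known exactly. Their poses are not given: they have to be found in the camera images.
- tub: Open black plastic tub without dividers, loose on the bench (about 0.9 kg empty; it slides if pushed). Outside 262 (x) x 126 (y) x 61 high, walls 5, floor 4 thick; inside 252 x 116, 57 deep. A finger ledge 36 mm up sticks out 6 mm at each short end. Origin: centre of its underside, z up. Three reels fit standing in a row along its x.
- tub_floor (a point): Centre of the tub's inner floor, 4 mm above the tub's origin, axes as the tub's. There are three places along its x, centred at -82, 0 and +82 mm: one holds the big reel (with the upper one on it), one the small reel, one is free, in any order. The reels stand up to 4 mm (x) and 6 mm (y) off these centres.
- lid: Loose black plastic lid (about 0.3 kg), handle up on the bench on the other side from the tub. 273 (x) x 137 (y); under its 3 mm plate a skirt 14 deep, 3 thick goes over the outside of the rim with 2.5 play each side, either way round. Origin: centre of the skirt's lower edge, z up. Home, the plate rests on the rim: origin 47 mm above the tub's, centred, long axes parallel.
- lid_handle (a point): Middle of the lid's handle bar: straight aluminium bar 110 long (along the lid's x), 10 wide (y), 12 high, on a post near each end (50 mm either side of the middle), 30 mm free height between bar and plate. This point is 53 mm above the lid's origin.
- reel_upper: Solder reel standing on top of the big one (about 0.3 kg), within 4 mm of its centre: green flanges 60 diameter, 4 thick, 44 high overall, wire wound to 54 diameter between them. Origin: centre of its underside; z up along its axis. Laid on its side it would stick out of the tub.
- reel_lower: The bigger solder reel, on the tub's floor under the upper one: 66 diameter, 50 high (about 0.6 kg). Origin: centre of its underside.
- reel_side: Another small solder reel, 60 diameter, 44 high, same as the upper one, standing on the tub's floor in a place of its own. Origin: centre of its underside.
- dispenser: Pink square solvent bottle with a steel top, 70 x 70 x 133 high, off to one side. Leave alone. Origin: centre of its underside.
- carton: Red carton lying flat, 160 (x) x 46 x 32 high, off to one side. Leave alone. Origin: centre of its underside.
- board: Green circuit board with parts on it, 80 (x) x 125 (y) x 15 high, lying flat beyond the tub and lid. Leave alone. Origin: centre of its underside.

How it is judged:
On the way, in this order (a step that is already met when the one before it is completed fails the run):
1. the upper reel stands flat on the tub's floor, inside the tub, let go (x of reel_upper in the frame of tub between -0.126 and 0.126 m and y of reel_upper in the frame of tub between -0.058 and 0.058 m and z of reel_upper in the frame of tub between 0 and 0.052 m and angle between the z axis of reel_upper and the z axis of tub, either way round below 0.08 rad and contact force between reel_upper and tub above 0.3 N and contact force between reel_upper and the fingers below 0.1 N), for 0.2 s.
2. the lid is fully home on the tub (z of lid in the frame of tub between 0.044 and 0.05 m and angle between the z axis of lid and the z axis of tub, either way round below 0.03 rad), for 0.2 s.
At the end, for the whole second after the job is handed in: All three reels stand flat on the tub's floor (within 0.08 rad); the lid is home on the rim: origin 44 to 50 mm above the tub's, within 5 mm of its centre in x and y, level within 0.03 rad, long axes within 0.06 rad; the tub is level, within 50 mm of its start; all at rest (all of step 2 and z of reel_upper in the frame of tub between 0 and 0.052 m and contact force between reel_upper and tub above 0.3 N and x of reel_upper in the frame of tub between -0.126 and 0.126 m and y of reel_upper in the frame of tub between -0.058 and 0.058 m and angle between the z axis of each of reel_upper, reel_lower, reel_side and the z axis of tub, either way round below 0.08 rad and z of reel_lower in the frame of tub between 0 and 0.012 m and x of reel_lower in the frame of tub between -0.126 and 0.126 m and y of reel_lower in the frame of tub between -0.058 and 0.058 m and z of reel_side in the frame of tub between 0 and 0.012 m and x of reel_side in the frame of tub between -0.126 and 0.126 m and y of reel_side in the frame of tub between -0.058 and 0.058 m and x of lid in the frame of tub between -0.005 and 0.005 m and y of lid in the frame of tub between -0.005 and 0.005 m and angle between the x axis of lid and the x axis of tub, either way round below 0.06 rad and angle between tub's own z axis and vertical below 0.03 rad and distance of tub from where it was at the start of the episode below 0.05 m and linear speed of each of lid, reel_upper, tub below 0.02 m/s); the robot touches nothing.
It fails at once if the upper reel is dropped (falls freely at over 0.7 m/s, a drop of some 25 mm) (linear speed of reel_upper above 0.7 m/s and contact force between reel_upper and the fingers below 0.05 N).
It fails at once if the lid is dropped (falls freely at over 0.7 m/s, a drop of some 25 mm) (linear speed of lid above 0.7 m/s and contact force between lid and the fingers below 0.05 N).
It fails at once if the bottle, carton or circuit board is shifted by more than 30 mm (distance of any of dispenser, carton, board from where it was at the start of the episode above 0.03 m).
It fails at once if the tub is shifted by more than 50 mm (distance of tub from where it was at the start of the episode above 0.05 m).
It also fails if it takes over 51 s, if anything falls off the work surface, if the arm or the gripper's body presses on something with over 40 N, if the wrist force passes 120 N, or if a joint passes its speed limit or range.

## Robot

A 6-joint arm with a two-finger parallel gripper is mounted at the origin on the work surface. World frame = base frame: x ahead of the robot, y to its left, z up, the work surface at z = 0. Lengths are in m, angles in rad, forces in N, time in s.
With the tool pointing down it reaches from about 0.35 to 0.925 m from the base axis. Payload 6.4 kg.
Tool frame: the origin (TCP) lies at the very end of the fingers, on their centre line; the grasp point (between the pads) lies 19 mm behind it; z points along the fingers, y is the line along which they close (so a half turn about z gives the same grasp; the last joint's range is limited). The gripper opens to 85 mm and grips with 20 to 120 N. Pads are 22 mm wide; open, the fingers measure 114 mm over their backs; the gripper's body (76 mm by 85 mm) begins 54 mm behind the grasp point. The pads swing forward as they close: fully open they stand 13 mm farther back than shut.
Start: joints at [1.156, 0.245, 1.558, -0, 1.339, -0.174], TCP at [0.155, 0.631, 0.204] pointing down, gripper open.
Joint ranges: [-3.13, 3.13], [-1.02, 2.26], [0.13, 2.54], [-0.95, 4.09], [0.21, 2.88], [-2.74, 2.74]. Speed limits (rad/s): [2.57, 2.57, 3.14, 3.14, 3.14, 3.14].

## Interface

Orientations are given as [roll, pitch, yaw] about the fixed x, y, z axes, in that order (R = Rz(yaw) Ry(pitch) Rx(roll)).
In Python, from workcell import sensors, get_image, camera_model, workorder gives the robot as it stands. The module is installed in compiled form; this text tells all that it offers.
- The arm moves only by the tool send_rows, never from a script. Its argument "steps" is a list of rows, each a list of 7 numbers: the turn, a rotation vector about the tool's x, y, z in degrees, then the shift along the tool's x, y, z in units of 50 mm (1.0 is 50 mm), then the finger opening in mm, from 0 to 85.4. A call has 1 to 20 rows; each row is the pose to reach, as a shift and turn from the pose commanded when the call began, along the tool's axes at that moment; what a row does not reach only later rows make up. A row lasts 1/10 s, in which the tool goes at most 50 mm and 8.59 degrees, less where a joint would pass 70% of its speed; a pose out of reach is approached as far as the arm can. A call with a gripper value outside its range is refused whole. The fingers move at their own pace and stop on an object; "newtons" is the grip in N (left out, the last holds). Time passes only in rows, so rows that repeat a pose let the fingers close. It gives the time, the measured TCP pose, the force, the opening and the grip force at its end, in the units of the state.
- sensors.state(): the state, without advancing time (a new reading comes with each control period).
- get_image(name): name is "side" or "top" or "wrist"; returns the picture (400x640x3 uint8, red, green, blue); there is no depth.
- camera_model(name): a dict with "K" (3x3 intrinsics, pixels), "xyz" and "attitude" of the camera in the world. Camera axes: x right, y down, z forward; pixel columns grow to the right and rows downward; lengths in m; the calibration is good to about 2 mm. A picture is of the moment at which its call begins: read the wrist's pose just before it. camera_model takes no time and is no camera call; for the wrist camera it gives the pose at the moment of the call.
- workorder.finish_job(): hands the job in; it is judged then, once.
The state is a dict: "t": time; "qpos": joint angles; "joint_vel": joint speeds; "joint_torque": joint torques, N m; "eef_pos": TCP position; "tcp_rot": TCP orientation; "wrist_force": force on the tool from outside, world axes, zero at the start; "torque": the same for the moment, N m; "gripper_width": opening from 0.0 (shut) to 1.0 (fully open); "finger_force": force on a finger pad.
Only numpy, scipy, OpenCV 4.12 (cv2) and the standard library are available. Lean on these libraries where they do the work, as an engineer would, in place of code of your own. Each camera call takes 0.05 s, during which the arm holds its last target. There are 200 camera calls.

## Working session

There is one attempt and no reset: what is moved stays moved. The work goes in short steps, Python scripts to look and compute and a tool call to move; the robot and the scene stay as the last step left them, time stands still between calls to the robot, and variables do not carry over. Pictures are saved under pics/ and viewed, at most 10 in all, crops included, and the job is handed in when it is done.

Besides the shell and the picture viewer there is one more tool, called after "Request:" as name(argument=value, ...), one argument or row to a line, values as JSON. send_rows: Moves the arm, as the interface text tells. Its arguments: {"type":"object","properties":{"steps":{"type":"array"},"newtons":{"type":"number"}},"required":["steps"]}

```bash
mkdir -p pics; cat > h.py <<'E'
import numpy as np, cv2
from scipy.spatial.transform import Rotation as R
from workcell import sensors, get_image, camera_model, workorder
np.set_printoptions(precision=4,suppress=True)
def cam(n):
    m=camera_model(n); a=np.array(m["attitude"],float)
    Rm=a if a.shape==(3,3) else R.from_euler('xyz',a).as_matrix()
    return np.array(m["K"],float),np.array(m["xyz"],float),Rm
def ray(c,uv):
    K,p,Rm=c; d=Rm@np.linalg.inv(K)@np.array([uv[0],uv[1],1.]); return p,d/np.linalg.norm(d)
def plane(c,uv,z):
    p,d=ray(c,uv); return p+d*(z-p[2])/d[2]
def proj(c,X):
    K,p,Rm=c; q=K@(Rm.T@(np.array(X)-p)); return q[:2]/q[2]
def tri(c1,u1,c2,u2):
    p,d=ray(c1,u1);q,e=ray(c2,u2)
    s=np.linalg.lstsq(np.c_[d,-e],q-p,rcond=None)[0]
    a,b=p+d*s[0],q+e*s[1]; return (a+b)/2,np.linalg.norm(a-b)
def save(n,f):
    i=get_image(n); cv2.imwrite('pics/'+f,i[:,:,::-1]); return i
E
python3 - <<'E'
from h import *
for n in ["top","side","wrist"]:
    print(n,camera_model(n)); save(n,n+'0.png')
s=sensors.state(); print(s)
t,sd=cv2.imread('pics/top0.png'),cv2.imread('pics/side0.png')
cv2.imwrite('pics/a.png',cv2.resize(np.vstack([t,sd]),(480,600)) if 0 else t)
E
```

```text
top {'K': array([[454.6302,   0.    , 320.5031],
       [  0.    , 454.6302, 195.7102],
       [  0.    ,   0.    ,   1.    ]]), 'xyz': array([ 0.4366, -0.0249,  1.4629]), 'attitude': array([-3.0363,  0.0091, -1.5918])}
side {'K': array([[421.9943,   0.    , 322.968 ],
       [  0.    , 421.9943, 201.8107],
       [  0.    ,   0.    ,   1.    ]]), 'xyz': array([ 0.5202, -0.8854,  0.8651]), 'attitude': array([-2.3035, -0.0204, -0.0654])}
wrist {'K': array([[355.4401,   0.    , 323.1351],
       [  0.    , 355.4401, 199.1778],
       [  0.    ,   0.    ,   1.    ]]), 'xyz': array([0.0881, 0.6458, 0.3734]), 'attitude': array([2.8685, 0.0016, 1.33  ])}
{'t': 0.15, 'qpos': array([ 1.1559,  0.2457,  1.5587,  0.    ,  1.3387, -0.1741]), 'joint_vel': array([ 0.0004, -0.0006, -0.0051,  0.0007, -0.001 , -0.0006]), 'joint_torque': array([  0.0005, -42.9993, -32.6549,  -0.0001,   0.0036,  -0.    ]), 'eef_pos': array([0.1548, 0.6308, 0.2035]), 'tcp_rot': array([-3.1401, -0.0003,  2.9008]), 'wrist_force': array([0.8197, 0.918 , 0.6194]), 'torque': array([-0.0299,  0.0223, -0.0515]), 'finger_force': 0.0, 'gripper_width': 1.0029171001291417}
```

View pics/top0.png

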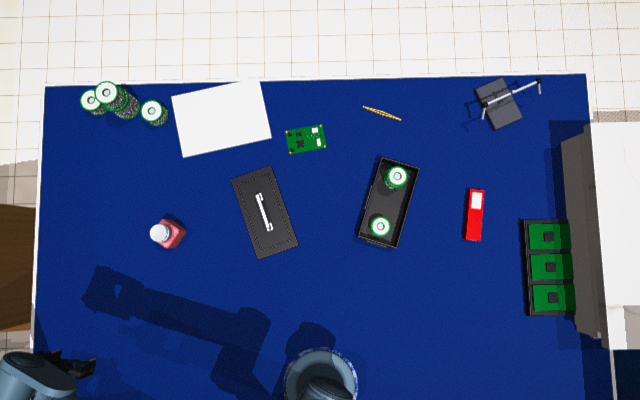

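View pics/side0.png

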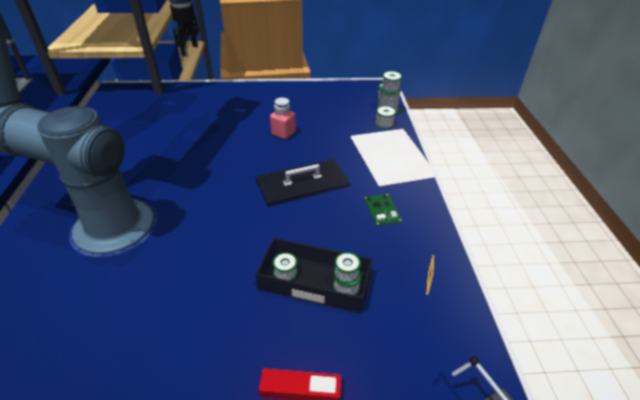

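View pics/wrist0.png

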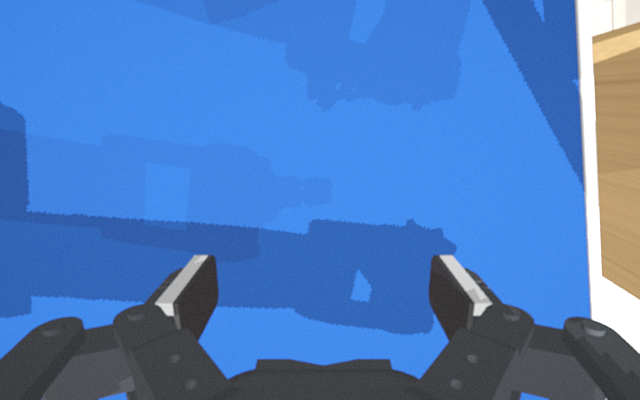

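The top view shows the tub at about (389,203). The stacked reels are at its far end (397,177), the small reel is at the near end (380,226), and the middle place is free. The lid is at (265,212) with its handle bar running (257,194)–(268,229). The side view shows the stack at (347,262), the small reel at (285,260) and the lid handle at (303,175). The wrist view shows only bench and fingers.

```bash
cat > m1.py <<'E'
from h import *
T,S=cam("top"),cam("side")
t=cv2.imread('pics/top0.png');s=cv2.imread('pics/side0.png')
def blob(img,box,f):
    x0,y0,x1,y1=box; m=f(img[y0:y1,x0:x1].astype(int)).astype(np.uint8)
    n,l,st,c=cv2.connectedComponentsWithStats(m); k=1+np.argmax(st[1:,4]); 
    pts=np.argwhere(l==k)[:,::-1]+[x0,y0]; r=cv2.minAreaRect(pts.astype(np.float32)); return r,c[k]+[x0,y0],st[k,4]
white=lambda a:(a.min(2)>130)
green=lambda a:(a[...,1]>a[...,0]+25)&(a[...,1]>a[...,2]+25)
for nm,bt,bs in [('upper',(380,160,412,192),(332,250,364,272)),('side',(366,212,394,240),(270,250,300,272)),('handle',(250,185,275,235),(280,160,325,190))]:
    a,b=blob(t,bt,white),blob(s,bs,white); print(nm,a,b); print(tri(T,a[1],S,b[1]))
dark=lambda a:(a.max(2)<75)
for nm,bt,z in [('tub',(345,145,430,255),.061),('lid',(222,160,305,265),.017)]:
    r,c,n=blob(t,bt,dark); P=np.array([plane(T,p,z) for p in cv2.boxPoints(r)]); e=np.diff(P,axis=0)[:2]
    L=np.linalg.norm(e,axis=1); d=e[np.argmax(L)]; print(nm,r,P.mean(0),L,np.degrees(np.arctan2(d[1],d[0])))
E
python3 m1.py
```

```text
upper (((397.0, 176.0), (16.0, 16.0), 90.0), array([397.0142, 175.7217]), np.int32(212)) (((347.5, 262.0), (16.0, 21.0), 90.0), array([347.2361, 261.9549]), np.int32(288))
(array([ 0.6358, -0.2484,  0.0977]), np.float64(0.001972026090031304))
side (((380.5, 226.0), (16.0, 15.0), 90.0), array([380.3333, 225.9706]), np.int32(204)) (((284.5, 261.5), (15.0, 19.0), 90.0), array([284.5118, 261.5984]), np.int32(254))
(array([ 0.4868, -0.1988,  0.0484]), np.float64(0.0020202888239833823))
handle (((263.9521789550781, 211.861328125), (38.890689849853516, 6.063426971435547), 70.97439575195312), array([263.1976, 211.6287]), np.int32(167)) (((301.94598388671875, 168.76226806640625), (3.2356677055358887, 32.97721862792969), 77.19573211669922), array([302.0092, 168.7523]), np.int32(109))
(array([0.5396, 0.1632, 0.06  ]), np.float64(0.00044393499369291733))
tub ((386.0652770996094, 202.07801818847656), (45.76737594604492, 86.56861877441406), 16.389541625976562) [ 0.5619 -0.2178  0.061 ] [0.2703 0.1422] -18.03090038455118
lid ((264.29443359375, 211.89263916015625), (85.90520477294922, 44.023685455322266), 71.30101776123047) [0.5429 0.1658 0.017 ] [0.1414 0.276 ] -162.13851372199358
```

Request:
send_rows(
  steps=[
    [0,0,0.5,-0.3,-0.4,-0.5,76],
    [0,0,4.5,-12.34,-14.62,-0.94,76],
    [0,0,4.5,-12.34,-14.62,-0.94,76],
    [0,0,4.5,-12.34,-14.62,-0.94,76],
    [0,0,4.5,-12.34,-14.62,-0.94,76],
    [0,0,4.5,-12.34,-14.62,-0.94,76],
    [0,0,4.5,-12.34,-14.62,-0.94,76],
    [0,0,4.5,-12.34,-14.62,-0.94,76],
    [0,0,4.5,-12.34,-14.62,-0.94,76],
    [0,0,4.5,-12.34,-14.62,-0.94,76],
    [0,0,4.5,-12.34,-14.62,-0.94,76],
    [0,0,4.5,-12.34,-14.62,-0.94,76],
    [0,0,4.5,-12.34,-14.62,-0.94,76],
    [0,0,4.5,-12.34,-14.62,-0.94,76],
    [0,0,4.5,-12.34,-14.62,-0.94,76],
    [0,0,4.5,-12.34,-14.62,-0.94,76],
    [0,0,4.5,-12.34,-14.62,-0.94,76],
    [0,0,4.5,-12.34,-14.62,-0.94,76],
    [0,0,4.5,-12.34,-14.62,-0.94,76],
    [0,0,4.5,-12.34,-14.62,-0.94,76],
  ],
)

```text
t: 2.15
eef_pos: [0.5804, -0.2289, 0.2507]
tcp_rot: [-3.141, -0.001, 2.82]
wrist_force: [0.3, 1.3, 0.4]
gripper_width: 0.891
finger_force: 0.0
```

Request:
send_rows(
  steps=[
    [0,0,0,0,0,0,76],
    [0,0,0,0,0,0,76],
    [0,0,0,0,0,0,76],
  ],
)

```text
t: 2.45
eef_pos: [0.5795, -0.2247, 0.2511]
tcp_rot: [3.141, -0.001, 2.823]
wrist_force: [0.1, -0.0, 0.6]
gripper_width: 0.888
finger_force: 0.0
```

```bash
python3 - <<'E'
from h import *
import pickle
c=cam("wrist"); save("wrist","w1.png"); pickle.dump(c,open('w1.pkl','wb'))
s=sensors.state(); print(s['t'],s['eef_pos'],s['tcp_rot'],s['wrist_force'],s['gripper_width'],c[1])
E
```

```text
2.5 [ 0.5795 -0.2246  0.2513] [ 3.1414 -0.0004  2.8234] [ 0.4656 -0.4857  0.6033] 0.8912864772657523 [ 0.5143 -0.205   0.4212]
```

View pics/w1.png

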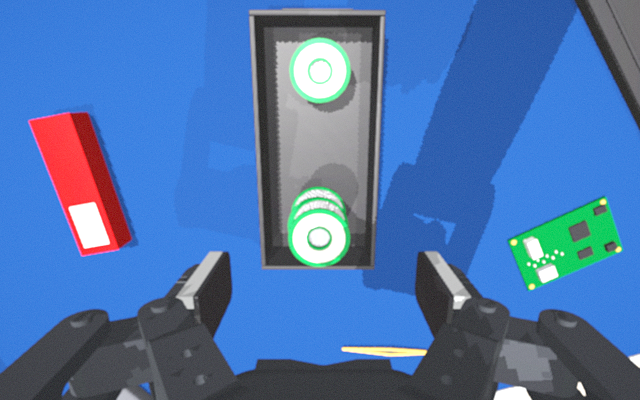

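The wrist view shows the tub rim with corners at about (250,11), (385,11), (374,268) and (263,268). The upper reel's top is at (319,236) and the small reel's at (320,71), with the middle free. The carton is on the left and the board on the right, both clear.

```bash
cat > m2.py <<'E'
from h import *
import pickle
W=pickle.load(open('w1.pkl','rb')); T=cam("top"); im=cv2.imread('pics/w1.png'); I=im.astype(int)
def white(box):
    x0,y0,x1,y1=box; m=(I[y0:y1,x0:x1].min(2)>215).astype(np.uint8)
    n,l,st,c=cv2.connectedComponentsWithStats(m);k=1+np.argmax(st[1:,4])
    cs,_=cv2.findContours((l==k).astype(np.uint8),cv2.RETR_EXTERNAL,cv2.CHAIN_APPROX_NONE)
    e=cv2.fitEllipse(cv2.convexHull(max(cs,key=len))); return np.array(e[0])+[x0,y0],e[1]
u,ua=white((285,206,355,270)); v,va=white((285,36,355,106)); print(u,ua,v,va)
print('upper tri',tri(W,u,T,(397.0,175.7)),'side tri',tri(W,v,T,(380.3,226.0)))
U=plane(W,u,.098);V=plane(W,v,.048);print('U',U,'V',V)
hsv=cv2.cvtColor(im,cv2.COLOR_BGR2HSV); d=((hsv[...,1]<110)|(hsv[...,2]<60)).astype(np.uint8)
# rim edges: first/last non-blue along scan lines near the tub
def line(pts): 
    vx,vy,x,y=cv2.fitLine(np.array(pts,np.float32),cv2.DIST_HUBER,0,.01,.01).ravel(); return np.cross([x,y,1],[x+vx,y+vy,1])
g=lambda r,a,b:a+int(np.argmax(np.abs(np.diff(hsv[r,a:b,1].astype(int)))))+.5
h=lambda c,a,b:a+int(np.argmax(np.abs(np.diff(hsv[a:b,c,1].astype(int)))))+.5
rows=range(25,250,5)
Lf=line([(g(r,238,268),r) for r in rows]);Rt=line([(g(r,370,396),r) for r in rows])
Tp=line([(c,h(c,2,20)) for c in [256,260,265,270,274,362,368,374,380]]);Bt=line([(c,h(c,260,278)) for c in range(272,368,4)])
C=[]
for a,b in [(Lf,Tp),(Rt,Tp),(Rt,Bt),(Lf,Bt)]:
    p=np.cross(a,b);p=p[:2]/p[2];C.append(plane(W,p,.061)); print(p,C[-1])
C=np.array(C);print('sides',[np.linalg.norm(C[i]-C[i-1]) for i in range(4)])
ctr=C.mean(0);ax=(C[2]+C[3]-C[0]-C[1])/2;ax/=np.linalg.norm(ax);ay=np.array([-ax[1],ax[0],0]);yaw=np.degrees(np.arctan2(ax[1],ax[0]))
print('tub',ctr,'yaw',yaw)
for P in (U,V): print('local',(P-ctr)@ax,(P-ctr)@ay)
s=sensors.state();Rm=R.from_euler('xyz',s['tcp_rot']).as_matrix()
t=(C-s['eef_pos'])
for n,P in (('U',U),('ctr',ctr)): print(n,'tool delta units',Rm.T@(P-s['eef_pos'])/.05)
print('tool y deg',np.degrees(np.arctan2(Rm[1,1],Rm[0,1])), 'tub y',yaw+90)
E
python3 m2.py
```

```text
[318.5186 237.663 ] (49.223018646240234, 52.74940872192383) [319.5136  70.1266] (52.310951232910156, 55.237144470214844)
upper tri (array([ 0.6378, -0.2498,  0.0923]), np.float64(0.0010664561656980494)) side tri (array([ 0.4871, -0.1989,  0.0499]), np.float64(0.0014448458993835515))
U [ 0.6357 -0.2496  0.098 ] V [ 0.4864 -0.1994  0.048 ]
[248.1203   9.5   ] [ 0.4172 -0.2451  0.061 ]
[385.4771   9.5   ] [ 0.4566 -0.1257  0.061 ]
[373.9365 267.1958] [ 0.7023 -0.2073  0.061 ]
[261.1855 267.5399] [ 0.6634 -0.3265  0.061 ]
sides [np.float64(0.25925163696922754), np.float64(0.12577319250707944), np.float64(0.25888504786078637), np.float64(0.1253682615771184)]
tub [ 0.5599 -0.2261  0.061 ] yaw -18.340024266053433
local 0.07937009700382204 0.0016055996122100232
local -0.07819243952655185 0.002298907920489953
U tool delta units [-1.2245 -0.1241  3.0661]
ctr tool delta units [ 0.3626 -0.1533  3.8067]
tool y deg 71.7697989435037 tub y 71.65997573394657
```

The triangulated heights match the text: upper reel top 92–98 mm, small reel 48–50 mm. The tub sides come out at 259 × 125.5. Descending to grasp.

Request:
send_rows(
  steps=[
    [0,0,0,-0.6,-0.06,0.3,76],
    [0,0,0,-1.22,-0.12,0.9,76],
    [0,0,0,-1.22,-0.12,1.5,76],
    [0,0,0,-1.22,-0.12,2.1,76],
    [0,0,0,-1.22,-0.12,2.7,76],
    [0,0,0,-1.22,-0.12,3.2,76],
    [0,0,0,-1.22,-0.12,3.6,76],
    [0,0,0,-1.22,-0.12,3.8,76],
    [0,0,0,-1.22,-0.12,3.88,76],
    [0,0,0,-1.22,-0.12,3.88,76],
    [0,0,0,-1.22,-0.12,3.88,76],
  ],
)

```text
t: 3.6
eef_pos: [0.6368, -0.2509, 0.059]
tcp_rot: [-3.141, 0.002, 2.823]
wrist_force: [-0.7, -1.0, -0.4]
gripper_width: 0.886
finger_force: 0.0
```

Request:
send_rows(
  newtons=40,
  steps=[
    [0,0,0,0,0,0,50],
    [0,0,0,0,0,0,50],
    [0,0,0,0,0,0,50],
    [0,0,0,0,0,0,50],
    [0,0,0,0,0,0,50],
    [0,0,0,0,0,0,50],
    [0,0,0,0,0,0,50],
    [0,0,0,0,0,0,50],
  ],
)

```text
t: 4.4
eef_pos: [0.6372, -0.2504, 0.0597]
tcp_rot: [3.141, 0.003, 2.822]
wrist_force: [-0.2, 2.6, 5.5]
gripper_width: 0.673
finger_force: 41.5
```

```bash
python3 - <<'E'
from h import *
s=sensors.state(); print(s['t'],s['eef_pos'],s['tcp_rot'],s['wrist_force'],s['torque'],s['gripper_width']*85.4,s['finger_force']); save("wrist","w2.png")
E
```

```text
4.4 [ 0.6372 -0.2504  0.0597] [3.1409 0.0026 2.8223] [-0.2108  2.5617  5.457 ] [ 0.5565  0.0846 -0.0742] 57.461309552958795 41.46984815597534
```

View pics/w2.png

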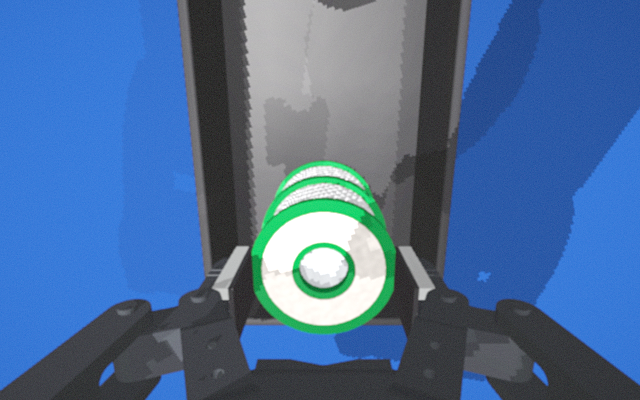

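The reel is held between the flanges: pads at about 57 mm, 41 N, reel top at (323,268) between them. Next I lift it and check.

Request:
send_rows(
  newtons=40,
  steps=[
    [0,0,0,0,0,-0.1,50],
    [0,0,0,0,0,-0.3,50],
    [0,0,0,0,0,-0.6,50],
    [0,0,0,0,0,-0.8,50],
    [0,0,0,0,0,-0.8,50],
    [0,0,0,0,0,-0.8,50],
  ],
)

```text
t: 5.05
eef_pos: [0.636, -0.2509, 0.0979]
tcp_rot: [-3.141, 0.001, 2.822]
wrist_force: [-0.5, 0.9, -3.1]
gripper_width: 0.669
finger_force: 43.4
```

Request:
send_rows(
  steps=[
    [0,0,0,0.2,0,0,50],
    [0,0,0,0.5,0,0,50],
    [0,0,0,0.8,-0.01,0,50],
    [0,0,0,1.1,-0.02,0,50],
    [0,0,0,1.4,-0.03,0,50],
    [0,0,0,1.61,-0.03,0,50],
    [0,0,0,1.61,-0.03,0,50],
    [0,0,0,1.61,-0.03,0,50],
    [0,0,0,1.61,-0.03,0,50],
  ],
)

```text
t: 5.95
eef_pos: [0.5595, -0.227, 0.0976]
tcp_rot: [-3.141, 0.001, 2.822]
wrist_force: [0.3, -0.8, -2.6]
gripper_width: 0.674
finger_force: 43.4
```

```bash
python3 - <<'E'
from h import *
s=sensors.state(); print(s['t'],s['eef_pos'],s['tcp_rot'],s['wrist_force'],s['torque'],s['gripper_width']*85.4,s['finger_force'])
a=save("wrist","w3.png"); b=save("side","s3.png")
cv2.imwrite('pics/c3.png',np.hstack([a[:,:,::-1],cv2.resize(b[220:320,230:390,::-1],(640,400))])[:, :][::1,::1][:,:1280:1] if 0 else np.vstack([cv2.resize(a[:,:,::-1],(480,300)),cv2.resize(b[220:320,230:390,::-1],(480,300))]))
E
```

```text
5.95 [ 0.5595 -0.227   0.0976] [-3.1414  0.0007  2.8223] [ 0.3156 -0.8378 -2.6429] [-0.0275  0.0543 -0.001 ] 57.56005470562478 43.38020324707031
```

View pics/c3.png

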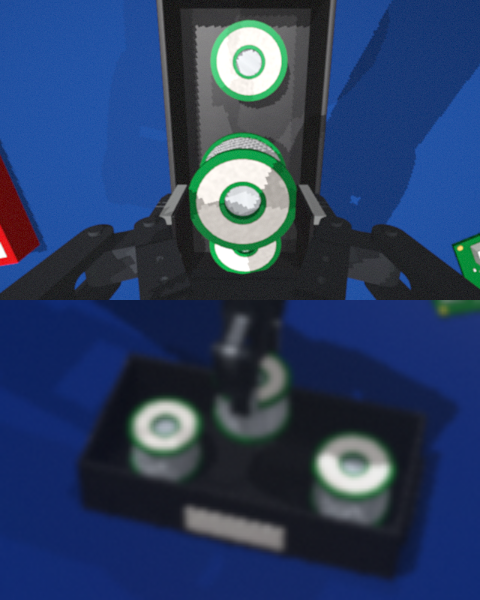

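The reel is hanging level over the middle place, at (242,200) in the wrist picture, between the small reel ahead of it and the big one behind. Lowering it in small steps near the floor.

Request:
send_rows(
  steps=[
    [0,0,0,0,0,0.2,50],
    [0,0,0,0,0,0.5,50],
    [0,0,0,0,0,0.8,50],
    [0,0,0,0,0,1.1,50],
    [0,0,0,0,0,1.35,50],
    [0,0,0,0,0,1.5,50],
    [0,0,0,0,0,1.6,50],
    [0,0,0,0,0,1.66,50],
    [0,0,0,0,0,1.7,50],
    [0,0,0,0,0,1.7,50],
    [0,0,0,0,0,1.7,50],
  ],
)

```text
t: 7.15
eef_pos: [0.5594, -0.227, 0.0129]
tcp_rot: [-3.141, 0.001, 2.822]
wrist_force: [-0.1, -0.1, -2.6]
gripper_width: 0.67
finger_force: 43.4
```

Request:
send_rows(
  steps=[
    [0,0,0,0,0,0.02,50],
    [0,0,0,0,0,0.04,50],
    [0,0,0,0,0,0.04,50],
  ],
)

```text
t: 7.45
eef_pos: [0.5589, -0.2267, 0.0103]
tcp_rot: [-3.142, -0.0, 2.822]
wrist_force: [-0.4, -0.1, -3.1]
gripper_width: 0.671
finger_force: 43.4
```

Request:
send_rows(
  steps=[
    [0,0,0,0,0,0.02,50],
    [0,0,0,0,0,0.04,50],
    [0,0,0,0,0,0.04,50],
  ],
)

```text
t: 7.75
eef_pos: [0.5592, -0.2268, 0.0097]
tcp_rot: [-3.142, -0.001, 2.822]
wrist_force: [-4.2, 3.2, 6.5]
gripper_width: 0.67
finger_force: 44.1
```

Floor contact felt (force went from −3 N to +6.5 N). Opening the fingers.

Request:
send_rows(
  steps=[
    [0,0,0,0,0,0,60],
    [0,0,0,0,0,0,66],
    [0,0,0,0,0,0,72],
    [0,0,0,0,0,0,72],
    [0,0,0,0,0,0,72],
    [0,0,0,0,0,0,72],
  ],
)

```text
t: 8.35
eef_pos: [0.559, -0.2268, 0.0084]
tcp_rot: [-3.142, 0.0, 2.822]
wrist_force: [-0.4, 0.6, -0.3]
gripper_width: 0.842
finger_force: 0.0
```

Request:
send_rows(
  steps=[
    [0,0,0,0,0,-0.1,72],
    [0,0,0,0,0,-0.4,72],
    [0,0,0,0,0,-0.9,72],
    [0,0,0,0,0,-1.5,72],
    [0,0,0,0,0,-2.2,72],
    [0,0,0,0,0,-3.0,72],
    [0,0,0,0,0,-3.9,72],
    [0,0,0,0,0,-4.8,72],
    [0,0,0,0,0,-4.8,72],
    [0,0,0,0,0,-4.8,72],
    [0,0,0,0,0,-4.8,72],
  ],
)

```text
t: 9.45
eef_pos: [0.5584, -0.2264, 0.2476]
tcp_rot: [3.141, -0.002, 2.822]
wrist_force: [0.3, -0.3, -0.4]
gripper_width: 0.84
finger_force: 0.0
```

```bash
python3 - <<'E'
from h import *
import pickle
c=cam("wrist"); save("wrist","w4.png"); pickle.dump(c,open('w4.pkl','wb'))
s=sensors.state(); print(s['t'],s['eef_pos'],s['tcp_rot'],s['wrist_force'],s['qpos'])
E
```

```text
9.5 [ 0.5582 -0.2263  0.2469] [ 3.1409 -0.0028  2.8222] [-0.6569  0.4052 -0.5339] [-0.5732  0.1039  1.6398 -0.      1.4008 -1.8246]
```

View pics/w4.png

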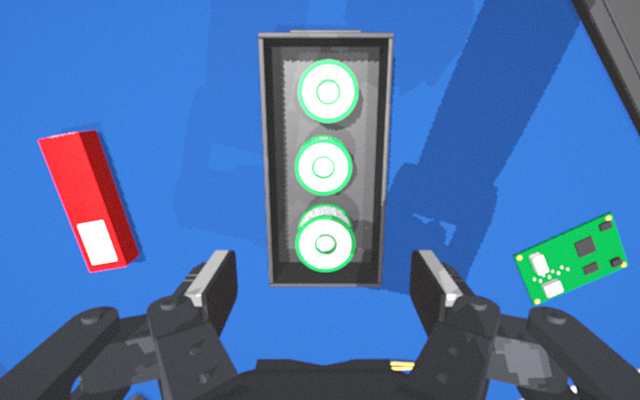

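All three reels now stand in a row, at (328,91), (323,166) and (325,243), and the tub rim spans (259,35) to (382,284). Re-measuring the tub from this picture while moving on to view the lid.

Request:
send_rows(
  steps=[
    [0,0,-5,0.3,0.6,0,80],
    [0,0,-12,0.7,1.4,0,80],
    [0,0,-20,1.0,2.3,0,80],
    [0,0,-28,1.4,3.3,0,80],
    [0,0,-36.3,1.7,4.3,0,80],
    [0,0,-36.3,2.0,5.3,0,80],
    [0,0,-36.3,2.2,6.3,0,80],
    [0,0,-36.3,2.4,7.1,0,80],
    [0,0,-36.3,2.45,7.53,0,80],
    [0,0,-36.3,2.45,7.53,0,80],
    [0,0,-36.3,2.45,7.53,0,80],
    [0,0,-36.3,2.45,7.53,0,80],
  ],
)

```text
t: 10.7
eef_pos: [0.5606, 0.168, 0.2476]
tcp_rot: [3.142, -0.002, -2.829]
wrist_force: [0.5, 0.4, -0.1]
gripper_width: 0.938
finger_force: 0.0
```

```bash
python3 - <<'E'
from h import *
import pickle
c=cam("wrist"); save("wrist","w5.png"); pickle.dump(c,open('w5.pkl','wb'))
s=sensors.state(); print(s['t'],s['eef_pos'],s['tcp_rot'])
W=pickle.load(open('w4.pkl','rb')); hsv=cv2.cvtColor(cv2.imread('pics/w4.png'),cv2.COLOR_BGR2HSV)[...,1].astype(int)
def line(p):
    vx,vy,x,y=cv2.fitLine(np.array(p,np.float32),cv2.DIST_HUBER,0,.01,.01).ravel(); return np.cross([x,y,1],[x+vx,y+vy,1])
g=lambda r,a,b:a+int(np.argmax(np.abs(np.diff(hsv[r,a:b]))))+1.
h=lambda q,a,b:a+int(np.argmax(np.abs(np.diff(hsv[a:b,q]))))+1.
Lf=line([(g(r,248,280),r) for r in range(45,275,5)]);Rt=line([(g(r,374,404),r) for r in range(45,275,5)])
Tp=line([(q,h(q,27,40)) for q in [263,267,271,275,279,283,368,372,378,382,387]]);Bt=line([(q,h(q,276,294)) for q in range(280,374,4)])
C=[]
for a,b in [(Lf,Tp),(Rt,Tp),(Rt,Bt),(Lf,Bt)]:
    p=np.cross(a,b);p=p[:2]/p[2];C.append(plane(W,p,.061)); print(p)
C=np.array(C);print('sides',[np.linalg.norm(C[i]-C[i-1]) for i in range(4)])
ax=(C[2]+C[3]-C[0]-C[1])/2; print('tub',C.mean(0),np.degrees(np.arctan2(ax[1],ax[0])))
E
```

```text
10.75 [0.5607 0.1679 0.2478] [-3.1416 -0.0011 -2.8291]
[257.7228  31.8852]
[394.3121  32.943 ]
[381.0827 287.    ]
[269.4133 287.    ]
sides [np.float64(0.26197800256629283), np.float64(0.12587568791271797), np.float64(0.2611389631246842), np.float64(0.12496712513840849)]
tub [ 0.5613 -0.2262  0.061 ] -18.365919389911173
```

View pics/w5.png

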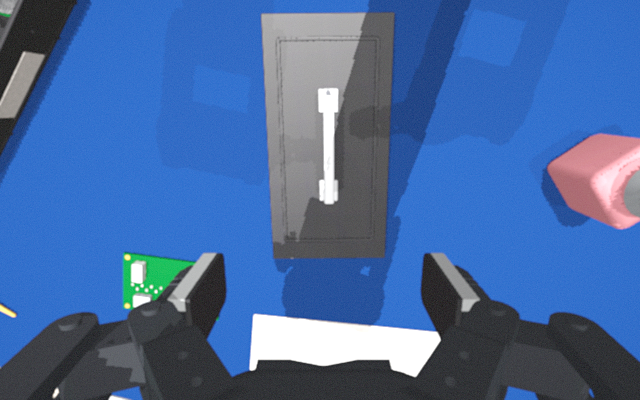

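The wrist view shows the lid with corners at about (262,14), (394,14), (384,257) and (273,257), and its handle bar from (328,88) to (328,204). The board is partly behind the left finger and the bottle is on the right; both clear.

```bash
python3 - <<'E'
from h import *
import pickle
W=pickle.load(open('w5.pkl','rb')); im=cv2.imread('pics/w5.png'); hsv=cv2.cvtColor(im,cv2.COLOR_BGR2HSV)[...,1].astype(int)
def line(p):
    vx,vy,x,y=cv2.fitLine(np.array(p,np.float32),cv2.DIST_HUBER,0,.01,.01).ravel(); return np.cross([x,y,1],[x+vx,y+vy,1])
g=lambda r,a,b:a+int(np.argmax(np.abs(np.diff(hsv[r,a:b]))))+1.
h=lambda q,a,b:a+int(np.argmax(np.abs(np.diff(hsv[a:b,q]))))+1.
Lf=line([(g(r,252,286),r) for r in range(20,250,5)]);Rt=line([(g(r,374,402),r) for r in range(20,250,5)])
Tp=line([(q,h(q,4,24)) for q in range(270,390,5)]);Bt=line([(q,h(q,248,268)) for q in range(280,380,5)])
C=[]
for a,b in [(Lf,Tp),(Rt,Tp),(Rt,Bt),(Lf,Bt)]:
    p=np.cross(a,b);p=p[:2]/p[2];C.append(plane(W,p,.017)); print(p)
C=np.array(C);print('sides',[np.linalg.norm(C[i]-C[i-1]) for i in range(4)])
ax=(C[2]+C[3]-C[0]-C[1])/2; c=C.mean(0); yaw=np.degrees(np.arctan2(ax[1],ax[0])); print('lid',c,yaw)
m=(im[70:220,300:360].min(2)>200).astype(np.uint8)
p=np.argwhere(m)[:,::-1]+[300,70]; r=cv2.minAreaRect(p.astype(np.float32)); print('handle px',r)
q=p.mean(0); 
mid=[line and np.mean(np.where(m[k])[0])+300 for k in range(45,105)]; a,b=np.polyfit(np.arange(115,175),mid,1); print('bar cols at 120,170',a*120+b,a*170+b)
A,B=plane(W,(a*120+b,120),.059),plane(W,(a*170+b,170),.059);print('bar yaw',np.degrees(np.arctan2(*(B-A)[1::-1])))
y0,y1=p[:,1].min(),p[:,1].max()+1; E=[plane(W,(a*y+b,y),.059) for y in (y0,y1)];print(y0,y1,'bar ends',E,np.linalg.norm(E[1]-E[0]))
T=cam("top"); print('tri bar ctr',tri(W,proj(W,(E[0]+E[1])/2),T,(263.5,211.7)))
s=sensors.state();Rm=R.from_euler('xyz',s['tcp_rot']).as_matrix();tgt=(E[0]+E[1])/2
for n,t in (('bar',tgt),('lid',c)): print(n,t,Rm.T@(t-s['eef_pos'])/.05)
print('tool x heading+180',np.degrees(s['tcp_rot'][2])+180)
E
```

```text
[260.6061  13.    ]
[394.5281  13.    ]
[384.5908 258.    ]
[273.5591 258.    ]
sides [np.float64(0.2723034853271336), np.float64(0.13676477888397728), np.float64(0.27228353100561403), np.float64(0.13621241887679583)]
lid [0.5415 0.1667 0.017 ] 18.509515795585806
handle px ((328.0, 145.5), (115.0, 20.0), 90.0)
bar cols at 120,170 328.04623506529583 328.6151430953042
bar yaw 18.807925810441482
88 204 bar ends [array([0.4833, 0.1462, 0.059 ]), array([0.5936, 0.1838, 0.059 ])] 0.11648897351256757
tri bar ctr (array([0.5416, 0.1664, 0.0303]), np.float64(0.0006576299383584802))
bar [0.5385 0.165  0.059 ] [0.4371 0.0825 3.7774]
lid [0.5415 0.1667 0.017 ] [0.3673 0.095  4.6173]
tool x heading+180 17.905049026240107
```

Lid measures 272 × 136.5 with centre (0.5415, 0.1667) and yaw 18.6°, which agrees with the text. Grasping the handle.

Request:
send_rows(
  steps=[
    [0,0,-0.7,0.2,0.05,0.4,40],
    [0,0,-0.7,0.37,0.09,1.0,40],
    [0,0,-0.7,0.37,0.09,1.7,40],
    [0,0,-0.7,0.37,0.09,2.4,40],
    [0,0,-0.7,0.37,0.09,3.1,40],
    [0,0,-0.7,0.37,0.09,3.7,40],
    [0,0,-0.7,0.37,0.09,4.1,40],
    [0,0,-0.7,0.37,0.09,4.28,40],
    [0,0,-0.7,0.37,0.09,4.28,40],
    [0,0,-0.7,0.37,0.09,4.28,40],
    [0,0,-0.7,0.37,0.09,4.28,40],
  ],
)

```text
t: 11.85
eef_pos: [0.5433, 0.1676, 0.0361]
tcp_rot: [-3.141, 0.003, -2.815]
wrist_force: [0.6, 0.3, -0.6]
gripper_width: 0.469
finger_force: 0.0
```

Request:
send_rows(
  newtons=70,
  steps=[
    [0,0,0,0,0,0,25],
    [0,0,0,0,0,0,15],
    [0,0,0,0,0,0,5],
    [0,0,0,0,0,0,5],
    [0,0,0,0,0,0,5],
    [0,0,0,0,0,0,5],
    [0,0,0,0,0,0,5],
    [0,0,0,0,0,0,5],
  ],
)

```text
t: 12.65
eef_pos: [0.5419, 0.1677, 0.0343]
tcp_rot: [3.142, -0.0, -2.815]
wrist_force: [0.2, -0.4, 0.1]
gripper_width: 0.059
finger_force: 0.0
```

The fingers closed to 5 mm with no force, so the bar is not between them. Looking.

```bash
python3 - <<'E'
from h import *
import pickle
s=sensors.state(); print(s['t'],s['eef_pos'],s['tcp_rot'],s['wrist_force'],s['torque'],s['gripper_width'],s['finger_force'])
pickle.dump(cam("wrist"),open('w6.pkl','wb')); a=save("wrist","w6.png"); b=save("side","s6.png")
cv2.imwrite('pics/c6.png',np.vstack([cv2.resize(a[:,:,::-1],(480,300)),cv2.resize(b[130:230,230:390,::-1],(480,300))]))
E
```

```text
12.65 [0.5419 0.1677 0.0343] [ 3.1416 -0.0001 -2.8151] [ 0.1568 -0.4182  0.1349] [-0.0492  0.0158 -0.0413] 0.05888822552695879 0.0
```

View pics/c6.png

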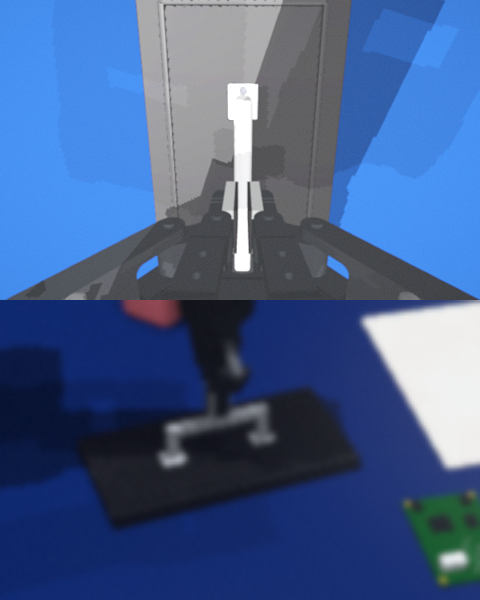

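The bar does lie between the fingers, at (242,200) in the wrist picture. The opening simply stopped at the commanded 5 mm, so I'll command it fully shut.

Request:
send_rows(
  newtons=70,
  steps=[
    [0,0,0,0,0,0,0],
    [0,0,0,0,0,0,0],
    [0,0,0,0,0,0,0],
    [0,0,0,0,0,0,0],
    [0,0,0,0,0,0,0],
  ],
)

```text
t: 13.25
eef_pos: [0.5419, 0.1677, 0.0344]
tcp_rot: [3.142, 0.0, -2.815]
wrist_force: [0.0, -0.5, 0.8]
gripper_width: -0.003
finger_force: 0.0
```

The fingers shut completely without force, so the pads are passing under the bar. The tips evidently swing forward beyond the nominal TCP as they close, which also fits the 5 N felt at the reel grasp. I'll open, go 13 mm higher and close again.

Request:
send_rows(
  steps=[
    [0,0,0,0,0,0,40],
    [0,0,0,0,0,0,40],
    [0,0,0,0,0,0,40],
    [0,0,0,0,0,0,40],
    [0,0,0,0,0,-0.13,40],
    [0,0,0,0,0,-0.26,40],
    [0,0,0,0,0,-0.26,40],
    [0,0,0,0,0,-0.26,25],
    [0,0,0,0,0,-0.26,12],
    [0,0,0,0,0,-0.26,0],
    [0,0,0,0,0,-0.26,0],
    [0,0,0,0,0,-0.26,0],
    [0,0,0,0,0,-0.26,0],
    [0,0,0,0,0,-0.26,0],
  ],
  newtons=70,
)

```text
t: 14.65
eef_pos: [0.5419, 0.1677, 0.0474]
tcp_rot: [3.142, -0.0, -2.815]
wrist_force: [0.6, -1.5, 1.2]
gripper_width: 0.001
finger_force: 0.0
```

Still shut. I'll put zoomed crops of several views into one picture to see where the pads are relative to the bar.

```bash
python3 - <<'E'
from h import *
import pickle
pickle.dump(cam("wrist"),open('w7.pkl','wb')); a=save("wrist","w7.png")[:,:,::-1]; b=save("side","s7.png")[:,:,::-1]; t=save("top","t7.png")[:,:,::-1]
w6=cv2.imread('pics/w6.png')
rz=lambda i,x0,y0,x1,y1:cv2.resize(i[y0:y1,x0:x1],(400,300),interpolation=cv2.INTER_CUBIC)
cv2.imwrite('pics/c7.png',np.vstack([np.hstack([rz(a,222,210,462,390),rz(w6,222,210,462,390)]),np.hstack([rz(b,268,142,332,190),rz(t,225,170,305,230)])]))
c=cam("wrist");s=sensors.state()
Rm=R.from_euler('xyz',s['tcp_rot']).as_matrix()
for d in (0,-.01,-.019,-.03): print(d,proj(c,s['eef_pos']+Rm@[0,0,d]))
for X in ((.5415,.1667,.059),(.5415,.1667,.047)): print(X,proj(c,X),proj(cam('side'),X))
E
```

```text
0 [325.6755 239.5612]
-0.01 [325.813  247.3649]
-0.019 [325.9506 255.1712]
-0.03 [326.1398 265.9091]
(0.5415, 0.1667, 0.059) [324.1812 247.3213] [302.5088 168.3133]
(0.5415, 0.1667, 0.047) [324.1202 237.9691] [302.5545 171.3501]
```

View pics/c7.png

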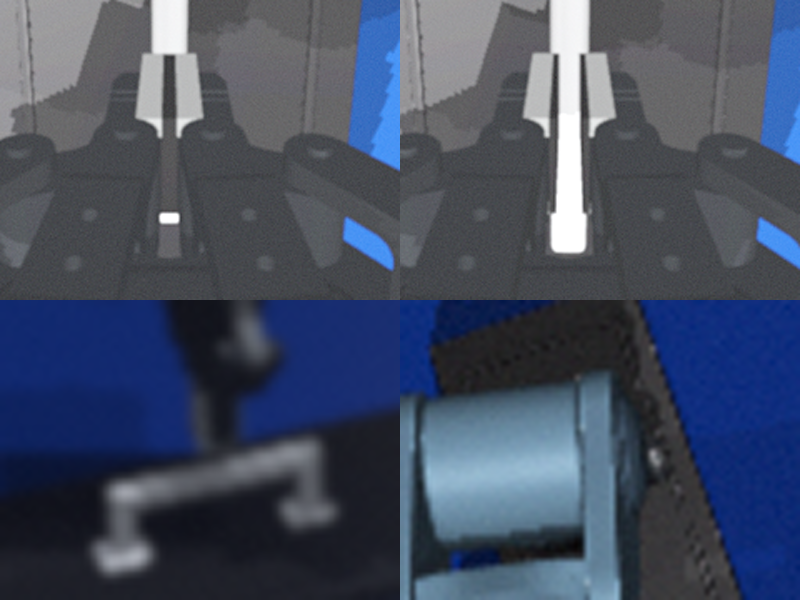

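In the zoomed view the shut pads hide the bar at (168,53) and it shows again at (168,218), so the pads are above the bar; the side view also shows the fingertip ending at bar-top height. The tips are therefore well behind the nominal TCP, which the pad-tip row of 242 also suggests (25 mm or so). I'll touch the bar top with shut fingers to measure it.

Request:
send_rows(
  steps=[
    [0,0,0,0,0,0.13,0],
    [0,0,0,0,0,0.24,0],
    [0,0,0,0,0,0.28,0],
    [0,0,0,0,0,0.28,0],
    [0,0,0,0,0,0.28,0],
  ],
)

```text
t: 15.3
eef_pos: [0.5419, 0.1677, 0.0333]
tcp_rot: [3.142, -0.0, -2.815]
wrist_force: [-0.9, 0.5, 0.4]
gripper_width: -0.001
finger_force: 0.0
```

Request:
send_rows(
  steps=[
    [0,0,0,0,0,0.03,0],
    [0,0,0,0,0,0.03,0],
    [0,0,0,0,0,0.03,0],
  ],
)

```text
t: 15.6
eef_pos: [0.5423, 0.1677, 0.0322]
tcp_rot: [-3.141, 0.001, -2.815]
wrist_force: [0.9, 0.6, -0.0]
gripper_width: -0.0
finger_force: 0.7
```

Request:
send_rows(
  steps=[
    [0,0,0,0,0,0.03,0],
    [0,0,0,0,0,0.03,0],
  ],
)

```text
t: 15.8
eef_pos: [0.5423, 0.1677, 0.0321]
tcp_rot: [-3.141, -0.0, -2.815]
wrist_force: [-5.5, -0.2, 11.9]
gripper_width: 0.003
finger_force: 6.0
```

Request:
send_rows(
  steps=[
    [0,0,0,0,0,0.03,0],
    [0,0,0,0,0,0.03,0],
  ],
)

```text
t: 16.0
eef_pos: [0.5423, 0.1677, 0.032]
tcp_rot: [-3.141, -0.001, -2.815]
wrist_force: [-10.2, -3.8, 21.6]
gripper_width: -0.001
finger_force: 11.1
```

Contact at TCP z ≈ 0.032, so with the tips on the bar top (0.059) they are about 27 mm behind the TCP. Opening and going down in steps while watching the force.

Request:
send_rows(
  steps=[
    [0,0,0,0,0,-0.3,0],
    [0,0,0,0,0,-0.3,40],
    [0,0,0,0,0,-0.3,40],
    [0,0,0,0,0,-0.3,40],
    [0,0,0,0,0,-0.3,40],
    [0,0,0,0,0,-0.1,40],
    [0,0,0,0,0,0.1,40],
    [0,0,0,0,0,0.16,40],
    [0,0,0,0,0,0.16,40],
  ],
)

```text
t: 16.9
eef_pos: [0.5409, 0.1676, 0.0195]
tcp_rot: [3.141, -0.003, -2.815]
wrist_force: [0.2, -0.3, -0.4]
gripper_width: 0.469
finger_force: 0.0
```

Request:
send_rows(
  steps=[
    [0,0,0,0,0,0.04,40],
    [0,0,0,0,0,0.08,40],
    [0,0,0,0,0,0.08,40],
  ],
)

```text
t: 17.2
eef_pos: [0.5419, 0.1677, 0.0168]
tcp_rot: [-3.142, -0.0, -2.815]
wrist_force: [-0.9, -0.2, 0.5]
gripper_width: 0.464
finger_force: 0.0
```

No contact even at 0.017, so the tip offset is confirmed. I'll go 4 mm lower and close.

Request:
send_rows(
  newtons=70,
  steps=[
    [0,0,0,0,0,0.08,40],
    [0,0,0,0,0,0.08,40],
    [0,0,0,0,0,0.08,20],
    [0,0,0,0,0,0.08,10],
    [0,0,0,0,0,0.08,0],
    [0,0,0,0,0,0.08,0],
    [0,0,0,0,0,0.08,0],
    [0,0,0,0,0,0.08,0],
  ],
)

```text
t: 18.0
eef_pos: [0.5421, 0.1678, 0.0132]
tcp_rot: [-3.142, 0.0, -2.815]
wrist_force: [-1.3, 0.0, 2.1]
gripper_width: 0.101
finger_force: 70.2
```

Handle gripped: 8.6 mm, 70 N. Lifting.

Request:
send_rows(
  steps=[
    [0,0,0,0,0,-0.05,0],
    [0,0,0,0,0,-0.2,0],
    [0,0,0,0,0,-0.5,0],
    [0,0,0,0,0,-0.9,0],
    [0,0,0,0,0,-1.4,0],
    [0,0,0,0,0,-1.8,0],
    [0,0,0,0,0,-2.1,0],
    [0,0,0,0,0,-2.2,0],
    [0,0,0,0,0,-2.2,0],
  ],
)

```text
t: 18.9
eef_pos: [0.5422, 0.1677, 0.1237]
tcp_rot: [-3.141, 0.001, -2.815]
wrist_force: [-0.2, -0.4, -3.2]
gripper_width: 0.096
finger_force: 69.6
```

Request:
send_rows(
  steps=[
    [0,0,2,0.1,-0.2,0,0],
    [0,0,5,0.3,-0.7,0,0],
    [0,0,9,0.5,-1.3,0,0],
    [0,0,13,0.7,-2.0,0,0],
    [0,0,17,0.9,-2.7,0,0],
    [0,0,21,1.1,-3.4,0,0],
    [0,0,25,1.3,-4.1,0,0],
    [0,0,29,1.5,-4.8,0,0],
    [0,0,32,1.7,-5.5,0,0],
    [0,0,34.5,1.85,-6.2,0,0],
    [0,0,36,2.0,-6.8,0,0],
    [0,0,37,2.1,-7.3,0,0],
    [0,0,37.1,2.15,-7.55,0,0],
    [0,0,37.1,2.15,-7.6,0,0],
    [0,0,37.1,2.15,-7.6,0,0],
    [0,0,37.1,2.15,-7.6,0,0],
    [0,0,37.1,2.15,-7.6,0,0],
  ],
)

```text
t: 20.6
eef_pos: [0.5619, -0.2255, 0.1227]
tcp_rot: [3.141, -0.001, 2.822]
wrist_force: [-0.6, 0.1, -2.3]
gripper_width: 0.104
finger_force: 69.6
```

```bash
python3 - <<'E'
from h import *
import pickle
c=cam("wrist"); save("wrist","w8.png"); pickle.dump(c,open('w8.pkl','wb')); save("side","s8.png"); save("top","t8.png")
s=sensors.state(); P=s['eef_pos'];yaw=s['tcp_rot'][2]
print(s['t'],P,s['tcp_rot'],s['wrist_force'],s['torque'],s['gripper_width'],s['finger_force'])
Rm=R.from_euler('xyz',s['tcp_rot']).as_matrix(); print('err tool units',Rm.T@(np.array([.5622,-.2265,P[2]])-P)/.05,'heading',np.degrees(yaw)-180)
# lid left/right/near edges in the wrist view, lid plate top = TCP z + (.017-.0132)
I=cv2.cvtColor(cv2.imread('pics/w8.png'),cv2.COLOR_BGR2HSV)[...,1].astype(int); z=P[2]+.0038
ctr=[]
for r in (60,90,120,150,180):
    row=I[r]; e=np.where(np.abs(row[3:]-row[:-3])>60)[0]+1.5
    l=e[(e<322)];q=e[(e>322)]
    if len(l) and len(q):
        A,B=(Rm.T@(plane(c,(u,r),z)-P) for u in (l.max(),q.min())); print(r,l.max(),q.min(),A[:2]*1e3,B[:2]*1e3)
for q in (250,290,360,400):
    col=I[:200,q]; e=np.where(np.abs(col[3:]-col[:-3])>50)[0]+1.5; print('col',q,e[:8])
E
```

```text
20.75 [ 0.562 -0.226  0.123] [3.1415 0.0001 2.8214] [-0.3127 -0.3216 -2.2386] [ 0.0328 -0.0461  0.0131] 0.09948083681161947 69.56462144851685
err tool units [-0.0066 -0.0083 -0.    ] heading -18.344347110288737
60 168.5 477.5 [ 85.1455 -68.7707] [85.211  66.3152]
90 171.5 474.5 [ 72.6068 -68.8954] [72.6677 66.4484]
120 175.5 470.5 [ 59.5107 -68.5691] [59.5664 66.1307]
150 178.5 467.5 [ 45.819  -68.6949] [45.8696 66.2657]
180 181.5 463.5 [ 31.4901 -68.8265] [31.5353 65.929 ]
col 250 []
col 290 []
col 360 []
col 400 []
```

The lid's side edges read −68.8 and +66.3 mm in tool y, so the wrist camera has a bias of about −1.2 mm in y. The placed reel was centred by the pads, so I can use it to get the bias at the tub's depth.

```bash
python3 - <<'E'
from h import *
import pickle
W=pickle.load(open('w4.pkl','rb')); I=cv2.imread('pics/w4.png').astype(int)
Rm=R.from_euler('xyz',[3.1409,-.0028,2.8222]).as_matrix(); Rz=R.from_euler('xyz',[np.pi,0,2.822]).as_matrix()
x0,y0,x1,y1=288,136,358,200; m=(I[y0:y1,x0:x1].min(2)>215).astype(np.uint8)
n,l,st,c=cv2.connectedComponentsWithStats(m);k=1+np.argmax(st[1:,4])
cs,_=cv2.findContours((l==k).astype(np.uint8),cv2.RETR_EXTERNAL,cv2.CHAIN_APPROX_NONE)
e=cv2.fitEllipse(cv2.convexHull(max(cs,key=len))); p=np.array(e[0])+[x0,y0]
X=plane(W,p,.048); print(p,e[1],X,'minus release TCP, tool mm',Rz.T@(X-[.559,-.2268,.048])*1e3)
E
```

```text
[322.9032 166.8347] (48.53276062011719, 49.10845184326172) [ 0.5576 -0.2279  0.048 ] minus release TCP, tool mm [ 1.0016 -1.4924  0.    ]
```

Bias is −1.5 mm there as well, so I correct +1 mm in tool y and lower to just above the rim.

Request:
send_rows(
  steps=[
    [0,0,0,-0.01,0.02,0.1,0],
    [0,0,0,-0.01,0.02,0.3,0],
    [0,0,0,-0.01,0.02,0.55,0],
    [0,0,0,-0.01,0.02,0.75,0],
    [0,0,0,-0.01,0.02,0.88,0],
    [0,0,0,-0.01,0.02,0.92,0],
    [0,0,0,-0.01,0.02,0.92,0],
    [0,0,0,-0.01,0.02,0.92,0],
  ],
)

```text
t: 21.55
eef_pos: [0.5631, -0.2262, 0.0774]
tcp_rot: [-3.141, 0.001, 2.82]
wrist_force: [-0.5, -0.4, -1.7]
gripper_width: 0.099
finger_force: 69.5
```

Request:
send_rows(
  steps=[
    [0,0,0,0,0,0.04,0],
    [0,0,0,0,0,0.08,0],
    [0,0,0,0,0,0.12,0],
    [0,0,0,0,0,0.12,0],
  ],
)

```text
t: 21.95
eef_pos: [0.5625, -0.2257, 0.0705]
tcp_rot: [3.141, -0.001, 2.821]
wrist_force: [-0.5, -1.0, -2.5]
gripper_width: 0.096
finger_force: 69.6
```

The skirt is 4 mm below rim height without contact. Continuing down.

Request:
send_rows(
  steps=[
    [0,0,0,0,0,0.04,0],
    [0,0,0,0,0,0.08,0],
    [0,0,0,0,0,0.12,0],
    [0,0,0,0,0,0.16,0],
    [0,0,0,0,0,0.16,0],
  ],
)

```text
t: 22.45
eef_pos: [0.5625, -0.2258, 0.0624]
tcp_rot: [3.141, -0.001, 2.821]
wrist_force: [-0.6, -0.0, -2.6]
gripper_width: 0.098
finger_force: 69.6
```

Request:
send_rows(
  steps=[
    [0,0,0,0,0,0.02,0],
    [0,0,0,0,0,0.04,0],
    [0,0,0,0,0,0.04,0],
  ],
)

```text
t: 22.75
eef_pos: [0.5627, -0.2259, 0.0608]
tcp_rot: [3.142, -0.0, 2.821]
wrist_force: [0.3, 0.5, -3.0]
gripper_width: 0.097
finger_force: 69.6
```

Request:
send_rows(
  steps=[
    [0,0,0,0,0,0.02,0],
    [0,0,0,0,0,0.03,0],
    [0,0,0,0,0,0.03,0],
  ],
)

```text
t: 23.05
eef_pos: [0.5628, -0.226, 0.0601]
tcp_rot: [-3.141, -0.0, 2.821]
wrist_force: [-3.0, 2.5, 4.5]
gripper_width: 0.099
finger_force: 70.5
```

Contact at TCP z = 0.0601, exactly the predicted home height (0.060). Releasing and backing off.

Request:
send_rows(
  steps=[
    [0,0,0,0,0,0,15],
    [0,0,0,0,0,0,30],
    [0,0,0,0,0,0,40],
    [0,0,0,0,0,0,40],
    [0,0,0,0,0,0,40],
    [0,0,0,0,0,-0.2,40],
    [0,0,0,0,0,-0.6,40],
    [0,0,0,0,0,-1.2,40],
    [0,0,0,0,0,-2.0,40],
    [0,0,0,0,0,-2.8,40],
    [0,0,0,0,0,-3.6,40],
    [0,0,0,0,0,-4.2,80],
    [0,0,0,0,0,-4.2,80],
    [0,0,0,0,0,-4.2,80],
    [0,0,0,0,0,-4.2,80],
  ],
)

```text
t: 24.55
eef_pos: [0.562, -0.2255, 0.2679]
tcp_rot: [3.141, -0.003, 2.82]
wrist_force: [0.5, 1.4, -0.5]
gripper_width: 0.938
finger_force: 0.0
```

```bash
python3 - <<'E'
from h import *
c=cam("wrist"); save("wrist","w9.png"); s=sensors.state(); print(s['t'],s['eef_pos'],s['tcp_rot'],s['wrist_force'],s['finger_force'])
hsv=cv2.cvtColor(cv2.imread('pics/w9.png'),cv2.COLOR_BGR2HSV)[...,1].astype(int)
D=lambda a,st:np.abs(a[st:]-a[:-st])
# predict plate corners at z=.064 for a home lid and compare with edges
P0=np.array([.5613,-.2262,0])+.0015*np.array([.314,.949,0])*0; a=np.radians(-18.37);ax=np.array([np.cos(a),np.sin(a),0]);ay=np.array([-ax[1],ax[0],0])
for z in (.064,.072):
  print('pred z',z,[proj(c,P0+i*.1365*ax+j*.0685*ay+[0,0,z]).round(1) for i,j in((-1,-1),(-1,1),(1,1),(1,-1))])
for r in (40,70,100,130,160,190,220,250):
    row=hsv[r]; k=np.where(D(row,2)>60)[0]+1; print(r,k[k<322][-1:],k[k>328][:1], end=' ; ')
print()
for q in (280,300,350,370):
    k=np.where(D(hsv[:,q],2)>50)[0]+1; print(q,k[:10])
E
```

```text
24.6 [ 0.5619 -0.2254  0.2675] [ 3.1408 -0.0031  2.8205] [-0.1831  1.3369 -0.4377] 0.0
pred z 0.064 [array([252.4,  25.9]), array([394.8,  25.9]), array([382.3, 281.6]), array([264.9, 281.7])]
pred z 0.072 [array([250.7,  24.2]), array([396.4,  24.1]), array([383.4, 285. ]), array([263.8, 285.1])]
40 [253] [392] ; 70 [254] [391] ; 100 [256] [390] ; 130 [257] [388] ; 160 [259] [387] ; 190 [260] [385] ; 220 [262] [383] ; 250 [264] [382] ; 
280 [ 26  27  28 281 282 283 359 360]
300 [ 27  28 281 282 283 361 362]
350 [ 27  28  29 281 282 283 347 348 353 354]
370 [ 27  28  29 281 282 283 347 348 356 357]
```

The lid edges lie at rows 27.5 and 282 and match the home prediction (25.9, 281.6) within 2 px at both ends. The sides agree too, so the lid is level and home. Handing in.

```bash
python3 -c "
from workcell import workorder; print(workorder.finish_job())"
```

```text
the job is handed in; nothing more can be done
None
```

The upper reel now stands flat on the tub floor in the middle place, the lid measured level and fully home on the rim, and the job was handed in at about 25 s; no verdict came back.

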